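# Slide the drip tray under the draining braai grid

## Robot

A 6-joint arm with a two-finger parallel gripper is mounted at the origin on the work surface. World frame = base frame: x ahead of the robot, y to its left, z up, the work surface at z = 0. Lengths are in m, angles in rad, forces in N, time in s.
With the tool pointing down it reaches from about 0.375 to 0.975 m from the base axis. Payload 3.8 kg.
Tool frame: the origin (TCP) lies midway between the tips of the shut fingers; the grasp point (between the pads) lies 19 mm behind it; x points along the fingers, y is the direction in which the jaws open and shut, and the axes are right-handed (so a half turn about x gives the same grasp; the last joint's range is limited). The gripper opens to 88 mm and grips with 3 to 60 N. Pads are 18 mm wide; open, the fingers measure 123 mm over their backs; the gripper's body (75 mm by 187 mm) begins 45 mm behind the grasp point.
Start: joints at [-1.14, 0.264, 1.604, -0, 1.274, -0.037], TCP at [0.304, -0.602, 0.239] pointing down, gripper open.
Joint ranges: [-2.63, 2.63], [-0.94, 2.18], [0.31, 2.57], [-1.31, 4.45], [0, 2.66], [-2.55, 2.55]. Speed limits (rad/s): [2.57, 2.57, 3.14, 3.14, 3.14, 3.14].

## Interface

Orientations are given as a rotation vector (axis times angle).
In Python, from cell import manip, inverse_kinematics, cams, order gives the robot as it stands. Calls block until the motion is done:
- manip.move_pose(position, orientation): joint-space move of the TCP to a pose.
- manip.move_linear(position, rate=0.15, rot=None): straight line of the TCP; rot=None keeps the orientation; rate is the mean speed in m/s.
- manip.set_joints(angles): joint-space move.
- manip.set_gripper(opening, force=None): finger opening in m; force is the grip in N (None keeps the last); returns when the fingers have stopped.
- manip.dwell(seconds).
- inverse_kinematics(position, orientation): joint angles nearest the present ones, or None.
- manip.state(): the state.
- cams.capture(name): name is "scene" or "top" or "wrist"; returns a dict with "image" (400x640x3 uint8, blue, green, red), "z_map" (400x640 float32, m along the optical axis (not along the pixel's ray), 0 where there is no reading), "intrinsics" (3x3 intrinsics, pixels), "position" and "orientation" of the camera in the world; the wrist camera has in their place "T_tool_cam" (4x4, takes a point from camera to tool coordinates, whose origin is the TCP and whose axes are the tool frame's). Camera axes: x right, y down, z forward; pixel columns grow to the right and rows downward; lengths in m; the calibration is good to about 2 mm. A picture is of the moment at which its call begins: read the wrist's pose just before it.
A pose or a line that the arm cannot do raises manip.IKError and nothing moves.
- order.close_job(): hands the job in, once; it reports no verdict.
The state is a dict: "clock": time; "joint_pos": joint angles; "joint_velocities": joint speeds; "tau": joint torques, N m; "tool_pos": TCP position; "tcp_rot": TCP orientation; "contact_force": force on the tool from outside, world axes, zero at the start; "moment": the same for the moment, N m; "gripper_width": finger opening in m.
Only numpy, scipy, OpenCV 4.12 (cv2) and the standard library are available. Lean on these libraries where they do the work, as an engineer would, in place of code of your own. Each camera call takes 0.05 s, during which the arm holds its last target.

## Task

The double braai grid has been put on its low draining stand, so slide the steel drip tray in beneath it: with the fingertips, push the tray across the shelf and between the stand's two front legs, flange last, until its far wall rests against the stand's rear crossbar. Only push it from outside: do not grip or lift the tray or reach into it, and leave the grid and everything else on the shelf where it is. Finish with the hand clear of it all.

Things in the scene. Friction and masses are not known exactly. Their poses are not given: they have to be found in the camera images.
- tray: Loose low steel drip tray, 0.25 to 0.5 kg, open side up on the shelf before the stand, flange towards the robot. Pan 120 (x) by 150 (y) by 25 mm high outside, thin walls, corners rounded to 16 mm. Origin: centre of the pan's underside; x points away from the flange to the far wall (walls at x +-60, y +-75 mm), z up. Slides with ordinary friction, stays where left.
- tray_flange (a point): Middle of the outer face of the tray's folded flange, 15 mm above the tray's underside and 105 mm from its origin along its -x. The flange is a plate level with the rim, 45 mm deep, 134 mm wide, centred; its outer end is turned down into an upright face from 25 to 5 mm height.
- stand: Low draining stand of dark steel rod, screwed to the shelf. Four upright legs, 10 mm diameter, 70 mm high, at x +-70, y +-84 mm; rails join them at 45 to 55 mm height, below which the front is open. Origin: on the shelf midway between the legs; x points from the front legs (towards the robot) to the rear legs, z up.
- stand_mouth (a point): Point on the shelf midway between the two front legs, 70 mm before the stand's origin. 158 mm is clear between the legs: 4 mm each side of the tray. 135 mm beyond it (x = +65 mm of the stand) is the near face of the rear crossbar, a rod 15 mm above the shelf between the rear legs, which stops the tray when its origin is 5 mm past the stand's origin, the flange still sticking out in front.
- grid: Closed double braai grid of steel wire, 124 mm (x) by 226 mm (y) by 24 mm, lying loose across the stand's rails at 55 to 79 mm height between the front and rear leg tops, with twin handles with wooden grips and a lever latch sticking out 160 mm more to its +y side. Origin: centre of its underside. It stays where it is.
- bowl: Blue ceramic bowl, 130 mm across, 55 mm high; bystander. Origin: centre of its underside.
- tongs: Aluminium braai tongs about 290 mm long, 50 mm wide, 26 mm high, lying along their x; bystander. Origin: near their middle, on the shelf.
- grinder: Empty clear acrylic salt grinder with a turning knob, 52 mm diameter, 125 mm high, standing; bystander. Origin: centre of its foot.
- matchbox: Large cardboard matchbox, 110 by 60 by 22 mm, lying flat; bystander. Origin: centre of its underside.
- brush: Basting brush, 220 mm long, lying along its x; bystander. Origin: on the shelf beneath it.
Not all that is in view belongs to the job. Several things look just like the tray: the one meant starts nearest to the robot's base.

How it is judged:
By the outcome, as a careful person would: the job done as asked, in the order asked, and still so for the second after the job is handed in, with the robot touching nothing.
It also fails if it takes over 72 s, if anything falls off the work surface, if the arm or the gripper's body presses on something with over 40 N, if the wrist force passes 120 N, or if a joint passes its speed limit or range.

## Working session

There is one attempt and no reset: what is moved stays moved. The work goes in short steps, each a Python script; the robot and the scene stay as the last script left them, time stands still between calls to the robot, and variables do not carry over. Pictures are saved under pics/ and viewed, and the job is handed in when it is done.

```bash
ls; mkdir -p pics; cat > h.py <<'E'
import numpy as np, cv2
from scipy.spatial.transform import Rotation as R
from cell import manip, inverse_kinematics, cams, order
def rotm(o):
    o=np.array(o); return o if o.shape==(3,3) else (R.from_rotvec(o).as_matrix() if o.size==3 else R.from_quat(o).as_matrix())
def world(c,st=None):
    """HxWx3 world points"""
    z=c["z_map"];K=c["intrinsics"]
    v,u=np.mgrid[:z.shape[0],:z.shape[1]]
    P=np.stack([(u-K[0,2])/K[0,0]*z,(v-K[1,2])/K[1,1]*z,z],-1)
    if "T_tool_cam" in c:
        T=c["T_tool_cam"]; P=P@T[:3,:3].T+T[:3,3]
        P=P@rotm(st["tcp_rot"]).T+np.array(st["tool_pos"])
    else: P=P@rotm(c["orientation"]).T+np.array(c["position"])
    P[z==0]=np.nan
    return P
E
python3 - <<'E'
from h import *
for n in ["scene","top"]:
    c=cams.capture(n); cv2.imwrite(f"pics/{n}0.png",c["image"]); np.savez(f"{n}0.npz",**c)
    print(n,c["position"],c["orientation"],c["intrinsics"])
s=manip.state();print(s)
E
```

```text
pics
scene [0.92155419 0.5860028  1.10665541] [-0.66772586 -2.7928064   0.85421306] [[424.27996784   0.         320.74562298]
 [  0.         424.27996784 190.13040555]
 [  0.           0.           1.        ]]
top [ 0.37548556 -0.0661778   1.31056236] [-2.13925459  2.13247772 -0.16274243] [[464.21500836   0.         316.49502311]
 [  0.         464.21500836 210.33127322]
 [  0.           0.           1.        ]]
{'clock': 0.1, 'joint_pos': array([-1.13990495e+00,  2.64670502e-01,  1.60519961e+00, -2.37722730e-05,
        1.27372688e+00, -3.68990223e-02]), 'joint_velocities': array([ 0.00067659, -0.00202725, -0.0028777 , -0.00030383, -0.0001854 ,
       -0.00140612]), 'tau': array([ 1.59949263e-04, -5.03620291e+01, -3.58070719e+01,  7.30992272e-02,
        2.33326724e-02, -4.15425757e-05]), 'tool_pos': array([ 0.3040948 , -0.60191023,  0.23753788]), 'tcp_rot': array([ 1.96131664,  0.4693795 , -1.9621527 ]), 'contact_force': array([0.57903316, 0.01249845, 0.19669095]), 'moment': array([ 0.01639911,  0.02452735, -0.02547353]), 'gripper_width': 0.0881964256817762}
```

View pics/scene0.png

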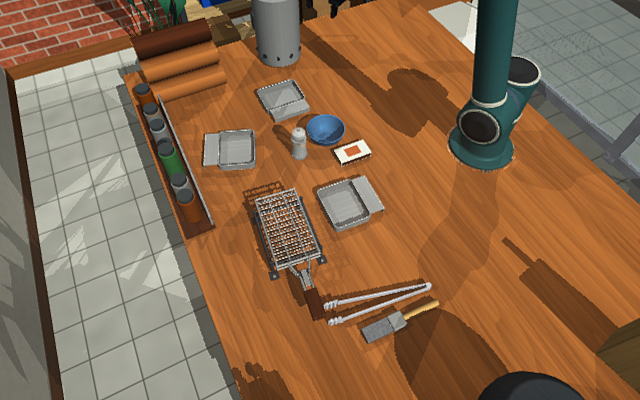

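View pics/top0.png

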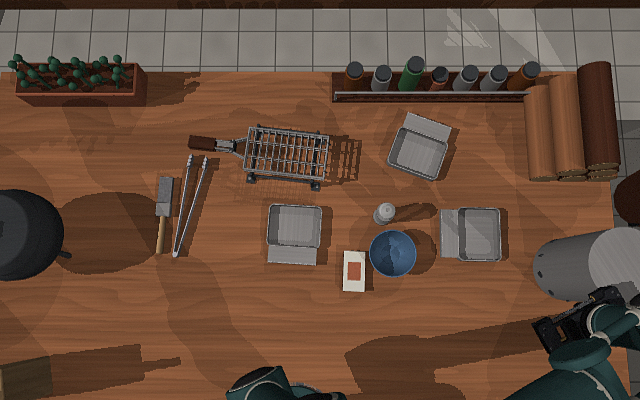

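Three tray lookalikes appear in the top view: A at (295,232), B at (418,150) and C at (472,234). The base is at about (285,390), so A is nearest, and its flange faces the robot. Next I'll take a close crop and measure.

```bash
python3 - <<'E'
from h import *
c=dict(np.load("top0.npz")); P=world(c)
im=c["image"]
cr=cv2.resize(im[110:280,220:380],None,fx=3.5,fy=3.5,interpolation=cv2.INTER_CUBIC); cv2.imwrite("pics/crop0.png",cr)
for n,p in dict(A=(295,226),B=(418,150),C=(475,234),tongs=(176,256)).items(): print(n,P[p[1],p[0]])
def rect(u0,u1,v0,v1,z0,z1):
    Q=P[v0:v1,u0:u1].reshape(-1,3); Q=Q[(Q[:,2]>z0)&(Q[:,2]<z1)]
    r=cv2.minAreaRect(Q[:,:2].astype(np.float32)*1000); return len(Q),r,cv2.boxPoints(r).round(0).tolist()
# shelf level
Q=P[300:340,200:300].reshape(-1,3);print("shelf z",np.nanmedian(Q[:,2]),np.nanstd(Q[:,2]))
print("A",rect(255,335,195,275,.016,.035))
print("grid",rect(243,335,120,190,.06,.10))
for k,(u,v) in dict(bl=(251,181),br=(317,186)).items():
    print(k,rect(u-12,u+12,v-10,v+10,.012,.1))
c=dict(np.load("scene0.npz"));P=world(c);im=c["image"]
cv2.imwrite("pics/crop1.png",cv2.resize(im[170:300,230:400],None,fx=4,fy=4,interpolation=cv2.INTER_CUBIC))
print("A scene",rect(312,390,170,235,.016,.035))
E
```

```text
A [0.53956072 0.00362953 0.00129023]
B [ 0.76235645 -0.35141169  0.00539236]
C [ 0.51737351 -0.5029702   0.00932336]
tongs [0.45252838 0.33322412 0.01694736]
shelf z 0.0003968811783554571 0.002652722841190579
A (1041, ((515.3040771484375, 6.949462890625), (150.09149169921875, 165.23765563964844), 86.30087280273438), [[428.0, -63.0], [593.0, -73.0], [603.0, 77.0], [438.0, 87.0]])
grid (1582, ((734.552490234375, 30.079071044921875), (243.99964904785156, 149.43626403808594), 82.89348602294922), [[645.0, -82.0], [794.0, -100.0], [824.0, 142.0], [676.0, 160.0]])
bl (84, ((677.9871215820312, 116.10871887207031), (50.06748962402344, 16.42007827758789), 85.5034408569336), [[668.0, 92.0], [684.0, 91.0], [688.0, 140.0], [672.0, 142.0]])
br (114, ((659.0581665039062, -51.54048156738281), (52.62081527709961, 18.519973754882812), 87.29267120361328), [[649.0, -77.0], [667.0, -78.0], [670.0, -26.0], [651.0, -25.0]])
A scene (835, ((517.4191284179688, 8.517494201660156), (154.4185333251953, 167.54132080078125), 86.63287353515625), [[429.0, -64.0], [597.0, -73.0], [606.0, 81.0], [438.0, 91.0]])
```

View pics/crop0.png

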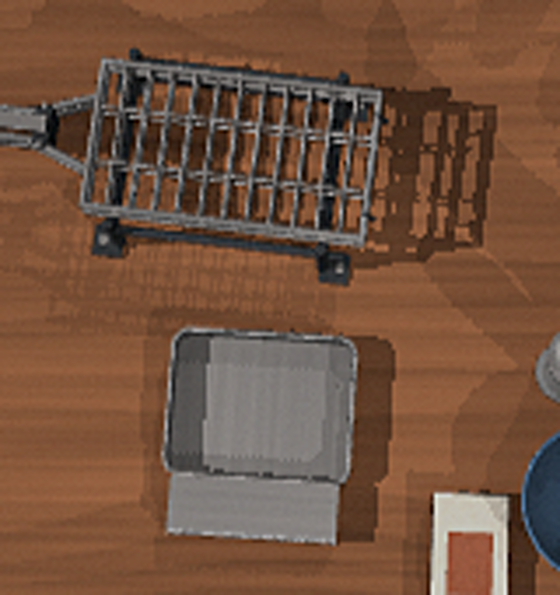

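View pics/crop1.png

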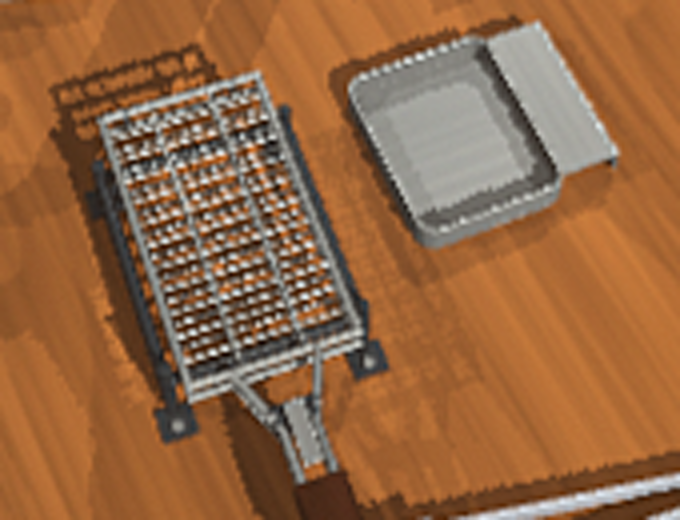

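```bash
python3 - <<'E'
from h import *
s=manip.state()
c=cams.capture("wrist"); print(c["T_tool_cam"].round(3), c["intrinsics"].round(0).tolist())
print(rotm(s["tcp_rot"]).round(3))
def ori(yaw,tilt=0,flip=1):
    # tool x down; tool y = jaw dir at angle yaw+90*... 
    pass
# tool y horizontally at angle a; x = down
def O(a,tilt=0):
    # a: jaw axis direction angle. lean: upper hand leans back against heading a-90deg
    y=np.array([np.cos(a),np.sin(a),0]); x=np.array([0,0,-1.]); 
    M=np.stack([x,y,np.cross(x,y)],1)
    return (R.from_rotvec(tilt*y)*R.from_matrix(M)).as_rotvec()
d=np.deg2rad
for a in (83.5,-96.5,-6.5,173.5):
  for p in [(.42,.02,.012),(.58,.03,.35),(.62,.03,.012),(.53,-.09,.012)]:
    print(a,p,[ (t, None if (q:=inverse_kinematics(p,O(d(a),d(t)))) is None else q.round(2).tolist()) for t in (0,-20,20)])
E
```

```text
[[ 0.    -0.274  0.962 -0.144]
 [ 1.     0.001  0.     0.   ]
 [-0.001  0.962  0.274 -0.07 ]
 [ 0.     0.     0.     1.   ]] [[325.0, 0.0, 318.0], [0.0, 325.0, 200.0], [0.0, 0.0, 1.0]]
[[-0.001  0.451 -0.893]
 [ 0.002 -0.893 -0.451]
 [-1.    -0.002 -0.   ]]
83.5 (0.42, 0.02, 0.012) [(0, [-0.01, 0.06, 2.32, -0.0, 0.76, -1.47]), (-20, [0.03, -0.13, 2.55, -0.13, 0.37, -1.32]), (20, [-0.03, 0.29, 2.09, 0.03, 1.11, -1.51])]
83.5 (0.58, 0.03, 0.35) [(0, [0.01, 0.04, 1.66, 0.0, 1.44, -1.45]), (-20, [0.04, -0.18, 1.9, -0.06, 1.08, -1.4]), (20, [-0.01, 0.27, 1.44, 0.04, 1.79, -1.47])]
83.5 (0.62, 0.03, 0.012) [(0, [0.01, 0.39, 1.9, -0.0, 0.85, -1.45]), (-20, [0.04, 0.24, 2.15, -0.13, 0.4, -1.31]), (20, [-0.01, 0.59, 1.63, 0.04, 1.27, -1.49])]
83.5 (0.53, -0.09, 0.012) [(0, [-0.21, 0.26, 2.08, -0.0, 0.8, -1.67]), (-20, [-0.24, 0.1, 2.33, 0.12, 0.37, -1.81]), (20, [-0.2, 0.47, 1.83, -0.03, 1.19, -1.64])]
-96.5 (0.42, 0.02, 0.012) [(0, [-0.01, 0.06, 2.32, -0.0, 0.76, 1.67]), (-20, [-0.03, 0.29, 2.09, 0.03, 1.11, 1.63]), (20, [0.03, -0.13, 2.55, -0.13, 0.37, 1.83])]
-96.5 (0.58, 0.03, 0.35) [(0, 
[... 699 characters left out ...]
0.33, 1.53, 0.35]), (20, [-0.19, 0.03, 1.71, 0.35, 1.44, -0.13])]
-6.5 (0.62, 0.03, 0.012) [(0, [0.01, 0.39, 1.9, 0.0, 0.85, 0.12]), (-20, [0.19, 0.46, 1.84, -0.4, 0.99, 0.55]), (20, [-0.18, 0.41, 1.92, 0.45, 0.89, -0.37])]
-6.5 (0.53, -0.09, 0.012) [(0, [-0.21, 0.26, 2.08, 0.0, 0.8, -0.1]), (-20, [0.0, 0.3, 2.07, -0.46, 0.86, 0.44]), (20, [-0.42, 0.32, 2.05, 0.42, 0.93, -0.59])]
173.5 (0.42, 0.02, 0.012) [(0, None), (-20, None), (20, [0.25, 0.16, 2.26, -0.42, 0.9, -2.48])]
173.5 (0.58, 0.03, 0.35) [(0, None), (-20, None), (20, None)]
173.5 (0.62, 0.03, 0.012) [(0, None), (-20, None), (20, None)]
173.5 (0.53, -0.09, 0.012) [(0, None), (-20, [-0.42, 0.32, 2.05, 0.42, 0.93, 2.55]), (20, None)]
```

```bash
cat >> h.py <<'E'
d=np.deg2rad
def O(a,tilt=0):
    y=np.array([np.cos(a),np.sin(a),0]); x=np.array([0,0,-1.])
    M=np.stack([x,y,np.cross(x,y)],1)
    return (R.from_rotvec(tilt*y)*R.from_matrix(M)).as_rotvec()
def shot(n):
    s=manip.state(); c=cams.capture("wrist"); cv2.imwrite(f"pics/{n}.png",c["image"]); np.savez(f"{n}.npz",tcp_rot=s["tcp_rot"],tool_pos=s["tool_pos"],**c); return s,c
E
python3 - <<'E'
from h import *
manip.move_pose([.57,.02,.30],O(d(83.5)))
manip.dwell(.3)
s,c=shot("w1"); print(s["tool_pos"],s["clock"])
P=world(c,s); print(np.nanmedian(P[380:,300:340,2]),np.nanmedian(P[:,:,2]))
E
```

```text
[0.57002512 0.01957849 0.29991386] 2.8667
0.3986987544921099 0.00018512231109182875
```

View pics/w1.png

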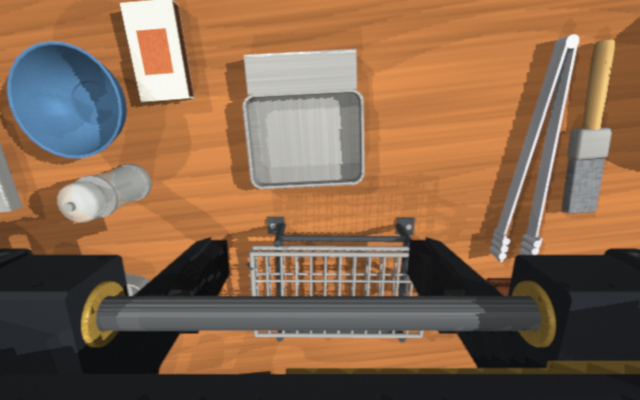

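```bash
python3 - <<'E'
from h import *
c=dict(np.load("w1.npz")); im=c["image"]
cv2.imwrite("pics/w1c.png",cv2.resize(im[200:290,235:445],None,fx=3.8,fy=3.8,interpolation=cv2.INTER_CUBIC))
P=world(c,c)
def rect(u0,u1,v0,v1,z0,z1):
    Q=P[v0:v1,u0:u1].reshape(-1,3); Q=Q[(Q[:,2]>z0)&(Q[:,2]<z1)]
    r=cv2.minAreaRect(Q[:,:2].astype(np.float32)*1000); return len(Q),r,cv2.boxPoints(r).round(0).tolist()
print(rect(235,375,40,200,.017,.033))
print("flange",rect(235,375,40,90,.017,.033))
print("L",rect(258,292,212,242,.003,.075)); print("R",rect(392,420,212,242,.003,.075))
for n,(a,b) in dict(match=((118,195),(0,108)),bowl=((0,130),(40,160)),grind=((55,155),(160,225))).items():
    print(n,rect(a[0],a[1],b[0],b[1],.012,.2)[2])
E
```

```text
(5642, ((515.1347045898438, 7.4083709716796875), (150.33709716796875, 165.36949157714844), 86.48416137695312), [[428.0, -63.0], [593.0, -73.0], [602.0, 77.0], [437.0, 88.0]])
flange (4192, ((454.28863525390625, 10.876411437988281), (133.77549743652344, 45.210269927978516), 85.3463363647461), [[426.0, -54.0], [471.0, -58.0], [482.0, 76.0], [437.0, 79.0]])
L (211, ((653.0765991210938, -42.884803771972656), (20.529342651367188, 33.08567428588867), 6.86305046081543), [[641.0, -28.0], [645.0, -61.0], [665.0, -58.0], [661.0, -25.0]])
R (227, ((674.5252685546875, 122.4018325805664), (38.15968704223633, 8.411783218383789), 81.22086334228516), [[667.0, 104.0], [676.0, 103.0], [682.0, 141.0], [673.0, 142.0]])
match [[355.0, -222.0], [471.0, -227.0], [475.0, -131.0], [359.0, -126.0]]
bowl [[379.0, -316.0], [515.0, -334.0], [533.0, -207.0], [397.0, -188.0]]
grind [[539.0, -252.0], [585.0, -267.0], [599.0, -224.0], [552.0, -209.0]]
```

View pics/w1c.png

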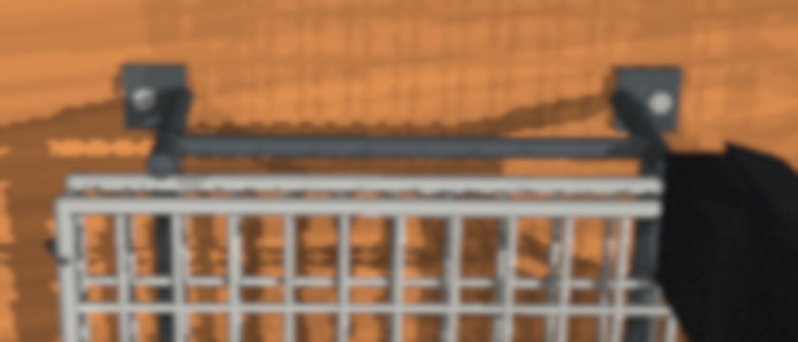

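```bash
cat >> h.py <<'E'
def ray(c,u,v,z):
    K=c["intrinsics"]; r=np.array([(u-K[0,2])/K[0,0],(v-K[1,2])/K[1,1],1.])
    if "T_tool_cam" in c:
        T=c["T_tool_cam"];M=rotm(c["tcp_rot"]); o=M@T[:3,3]+c["tool_pos"]; r=M@T[:3,:3]@r
    else: o=np.array(c["position"]); r=rotm(c["orientation"])@r
    return o+r*(z-o[2])/r[2]
E
python3 - <<'E'
from h import *
c=dict(np.load("w1.npz"))
def p(x,y,z): return (ray(c,235+x/3.8,200+y/3.8,z)*1000).round(1)
print("Ltop",p(163,163,.07),"Lbase",p(178,96,.003),"Rbase",p(625,95,.003),"Rtop",p(653,160,.07))
print("rail",p(185,146,.055),p(640,150,.055))
print("plates",p(155,96,.003),p(648,98,.003))
t=dict(np.load("top0.npz"))
def q(x,y,z): return (ray(t,220+x/3.5,110+y/3.5,z)*1000).round(1)
print("top plates",q(109,239,.003),q(336,267,.003))
E
```

```text
Ltop [653.8 -40.9  70. ] Lbase [654.9 -43.4   3. ] Rbase [673.6 125.    3. ] Rtop [670.8 118.1  70. ]
rail [654.7 -35.3  55. ] [673.5 117.6  55. ]
plates [653.9 -52.    3. ] [675.7 133.6   3. ]
top plates [677.7 131.7   3. ] [654.6 -55.6   3. ]
```

```bash
cat >> h.py <<'E'
Y=d(-6.8); U=np.array([np.cos(Y),np.sin(Y)]); N=np.array([-np.sin(Y),np.cos(Y)]); M0=np.array([.6645,.0405])
def sp(s,l,z): return np.r_[M0+s*U+l*N,z]
def tray(c,box=None):
    P=world(c,c); Q=P.reshape(-1,3); x0,x1,y0,y1=box or (.36,.66,-.12,.16)
    g=(Q[:,2]>.017)&(Q[:,2]<.033)&(Q[:,0]>x0)&(Q[:,0]<x1)&(Q[:,1]>y0)&(Q[:,1]<y1)
    q=(Q[g,:2]-M0)@np.c_[U,N]; return q
E
python3 - <<'E'
from h import *
q=O(Y)
manip.set_gripper(.045)
manip.move_pose(sp(-.126,-.150,.12),q)
manip.move_linear(sp(-.126,-.150,.010),rate=.15)
s=manip.state(); print(s["tool_pos"],s["contact_force"].round(1),s["clock"])
for l in np.arange(-.140,-.0869,.006):
    manip.move_linear(sp(-.126,l,.010),rate=.06); s=manip.state(); print(round(l,3),s["contact_force"].round(1))
print(s["clock"])
manip.move_linear(sp(-.126,-.105,.010),rate=.15)
manip.move_linear(sp(-.126,-.105,.15),rate=.25)
manip.move_pose([.50,.04,.28],O(Y+np.pi/2))
manip.dwell(.2)
s,c=shot("w2"); print(s["clock"])
c=dict(np.load("w2.npz"))
t=(tray(c)*1000); r=cv2.minAreaRect(t.astype(np.float32)); print(len(t),r,cv2.boxPoints(r).round(1).tolist())
E
```

```text
[ 0.52257467 -0.09361355  0.01081537] [ 0.5 -0.5 -0.1] 5.8083
-0.14 [ 0.3 -0.2  0.1]
-0.134 [-0.8 -0.3 -0.4]
-0.128 [ 0.1 -0.2 -0.2]
-0.122 [ 0.1  0.7 -0.7]
-0.116 [-0.4 -0.4  0.1]
-0.11 [-0.7  1.1  0.6]
-0.104 [ 0.1 -0.1 -0.4]
-0.098 [-0.4  0.2 -0.4]
-0.092 [-0.5 -0.3 -0.1]
8.125
10.55
5340 ((-110.56709289550781, -8.073226928710938), (154.76620483398438, 224.72128295898438), 89.43268585205078) [[-223.6999969482422, -84.30000305175781], [1.0, -86.5999984741211], [2.5999999046325684, 68.19999694824219], [-222.1999969482422, 70.4000015258789]]
```

View pics/w2.png

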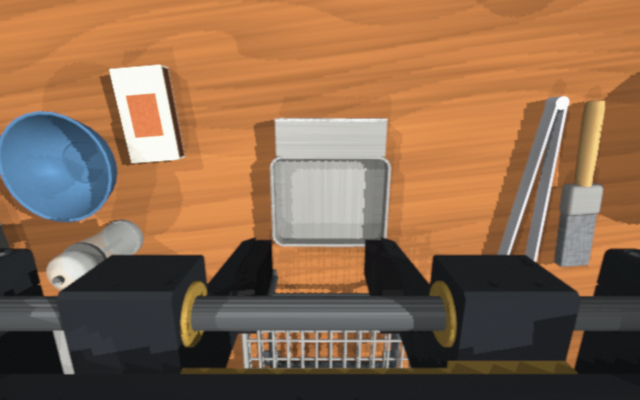

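```bash
python3 - <<'E'
from h import *
c=dict(np.load("w2.npz"))
t=tray(c)*1000; t=t[(t[:,0]<-45)&(t[:,0]>-240)]
r=cv2.minAreaRect(t.astype(np.float32)); print(len(t),r,cv2.boxPoints(r).round(1).tolist())
print(np.percentile(t[t[:,0]>-155],[.5,99.5],axis=0),np.percentile(t[t[:,0]<-180],[.5,99.5],axis=0))
# front-edge fits: flange outer edge and flange sides
f=t[(t[:,0]<-180)]
for lo,hi in((-60,-20),(20,60)):
    m=f[(f[:,1]>lo)&(f[:,1]<hi)]; print("outer edge s",lo,np.percentile(m[:,0],1))
im=c["image"]; cv2.imwrite("pics/w2c.png",cv2.resize(im[105:255,255:405],None,fx=4,fy=4,interpolation=cv2.INTER_CUBIC))
E
```

```text
5300 ((-140.13287353515625, -5.5648956298828125), (150.18450927734375, 165.5366973876953), 89.56504821777344) [[-223.5, -80.0], [-57.900001525878906, -81.30000305175781], [-56.79999923706055, 68.9000015258789], [-222.3000030517578, 70.19999694824219]]
[[-154.33134671  -80.6765865 ]
 [ -57.74418613   69.1926807 ]] [[-222.27898158  -71.71447944]
 [-180.37776793   60.89092132]]
outer edge s -60 -222.21394266193593
outer edge s 20 -222.23313554360848
```

View pics/w2c.png

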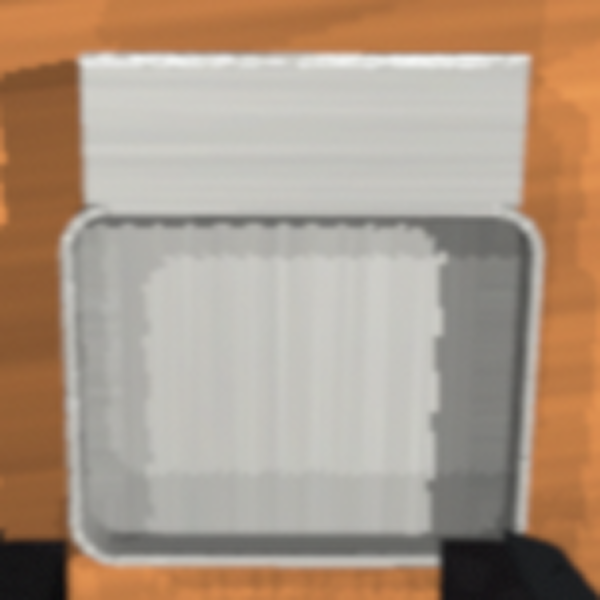

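```bash
python3 - <<'E'
from h import *
q=O(Y)
manip.move_pose(sp(-.126,-.110,.10),q)
manip.move_linear(sp(-.126,-.110,.010),rate=.15)
manip.move_linear(sp(-.126,-.0862,.010),rate=.05); manip.dwell(.1)
s=manip.state(); print((s["tool_pos"][:2]-M0)@np.c_[U,N])
manip.move_linear(sp(-.126,-.105,.010),rate=.15)
manip.move_linear(sp(-.126,-.105,.12),rate=.25)
manip.set_gripper(.075)
# look from behind, low tilt back
manip.move_pose(sp(-.260,0,.20),O(Y+np.pi/2,d(-8)))
manip.dwell(.2)
s,c=shot("w3"); print(s["clock"])
c=dict(np.load("w3.npz"))
t=tray(c)*1000; t=t[(t[:,0]<-45)&(t[:,0]>-240)]
r=cv2.minAreaRect(t.astype(np.float32)); print(len(t),r,cv2.boxPoints(r).round(1).tolist())
E
```

```text
[-0.12623983 -0.08608574]
16.1667
5954 ((-155.46156311035156, -0.12729644775390625), (137.97349548339844, 150.7666015625), 0.5075030326843262) [[-225.10000610351562, 74.5999984741211], [-223.8000030517578, -76.0999984741211], [-85.80000305175781, -74.9000015258789], [-87.0999984741211, 75.9000015258789]]
```

View pics/w3.png

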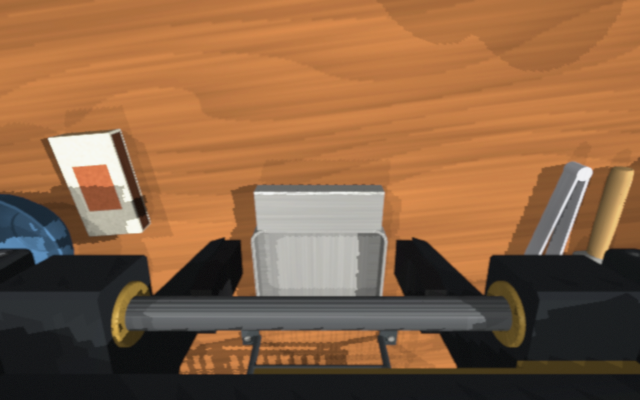

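```bash
python3 - <<'E'
from h import *
c=dict(np.load("w3.npz")); im=c["image"]
cv2.imwrite("pics/w3c.png",cv2.resize(im[290:380,225:415],None,fx=4.2,fy=4.2,interpolation=cv2.INTER_CUBIC))
for p in((249,338),(390,338)): print((ray(c,*p,.003)[:2]-M0)@np.c_[U,N]*1000)
t=tray(c)*1000
f=t[(t[:,0]<-185)&(t[:,0]>-240)]; print(np.percentile(f,[.5,99.5],axis=0))
for tl in(-20,-15,-10):
  for z in (.012,):
    print(tl,[inverse_kinematics(sp(x,0,z),O(Y+np.pi/2,d(tl))) is not None for x in(-.26,-.24,-.2,-.175)])
E
```

```text
[ 6.73605467e-03 -9.50267886e+01]
[-0.14168895 96.81016082]
[[-223.92692502  -66.09429749]
 [-185.36928412   66.58793807]]
-20 [True, True, True, True]
-15 [True, True, True, True]
-10 [True, True, True, True]
```

View pics/w3c.png

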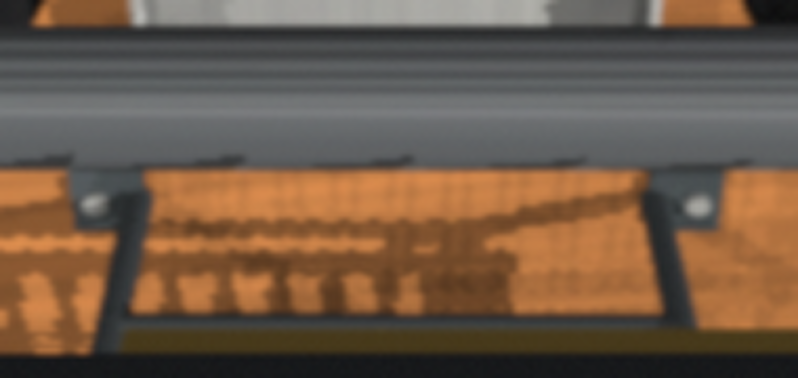

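```bash
python3 - <<'E'
from h import *
q=O(Y+np.pi/2,d(-15)); L=.0004
manip.move_pose(sp(-.265,L,.08),q)
manip.move_linear(sp(-.265,L,.013),rate=.1)
for x in np.arange(-.235,-.1649,.01):
    manip.move_linear(sp(x,L,.013),rate=.06); s=manip.state(); print(round(x,3),s["contact_force"].round(1))
print((s["tool_pos"][:2]-M0)@np.c_[U,N],s["tool_pos"][2],s["clock"])
s,c=shot("w4")
c=cams.capture("top"); cv2.imwrite("pics/t4.png",cv2.resize(c["image"][110:260,210:360],None,fx=4,fy=4,interpolation=cv2.INTER_CUBIC))
E
```

```text
-0.235 [-0.1 -0.3 -0. ]
-0.225 [ 0.2  0.6 -0.1]
-0.215 [-0.4 -0.1 -0.1]
-0.205 [0.4 0.4 0.1]
-0.195 [-0.5 -0.1 -0.3]
-0.185 [-0.4  0.1 -0.3]
-0.175 [0.3 0.3 0.5]
-0.165 [0.5 0.8 0.1]
[-0.16417259  0.00049177] 0.013251436800232452 20.45
```

View pics/w4.png

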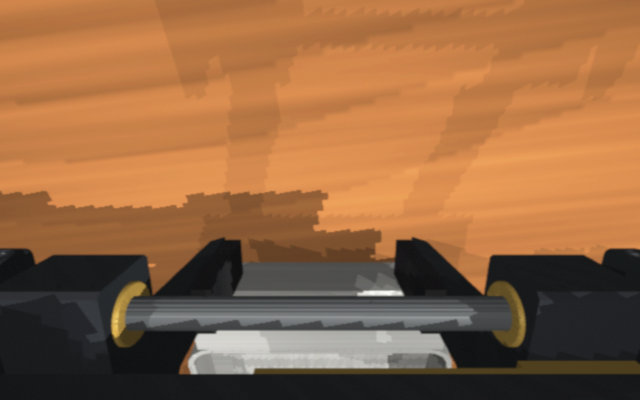

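View pics/t4.png

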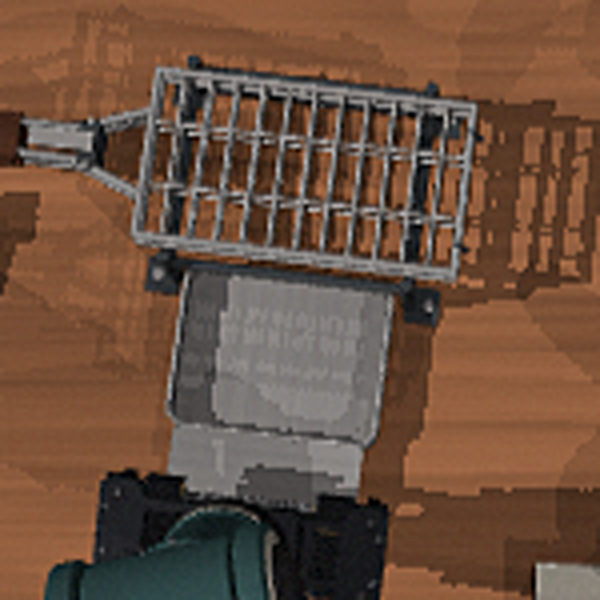

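```bash
python3 - <<'E'
from h import *
L=.0004
for x in np.r_[np.arange(-.155,-.0649,.01),np.arange(-.060,-.0549,.005)]:
    manip.move_linear(sp(x,L,.013),rate=.06); s=manip.state(); f=s["contact_force"]; print(round(x,3),f.round(1),s["moment"].round(2))
    if np.linalg.norm(f)>12: print("STOP");break
print((s["tool_pos"][:2]-M0)@np.c_[U,N],s["tool_pos"][2],s["clock"])
c=cams.capture("top"); cv2.imwrite("pics/t5.png",cv2.resize(c["image"][110:260,210:360],None,fx=4,fy=4,interpolation=cv2.INTER_CUBIC))
E
```

```text
-0.155 [ 0.3  0.2 -0.4] [ 0.07 -0.03  0.01]
-0.145 [-0.5 -0.3 -0.4] [ 0.04 -0.03  0.03]
-0.135 [ 0.5 -0.8  0.1] [ 0.05 -0.04 -0.01]
-0.125 [-1.5  0.6 -0.8] [ 0.02 -0.02  0.  ]
-0.115 [-0.1 -0.2  0.5] [ 0.1  -0.03 -0.03]
-0.105 [ 0.3 -0.4  0.1] [ 0.1  -0.01  0.  ]
-0.095 [ 0.6 -0.1 -0.7] [ 0.03 -0.05 -0.04]
-0.085 [-0.3  1.   0.5] [ 0.02 -0.02 -0.03]
-0.075 [-0.1 -0.2  0.2] [ 0.13 -0.02  0.03]
-0.065 [-0.3 -0.2 -1.1] [0.06 0.01 0.04]
-0.06 [ 1.5 -0.4  0.7] [ 0.06 -0.04 -0.03]
-0.055 [ 0.1 -0.6 -0.6] [ 0.09 -0.01  0.  ]
[-0.05452137  0.00044002] 0.013131441899953585 24.2167
```

View pics/t5.png

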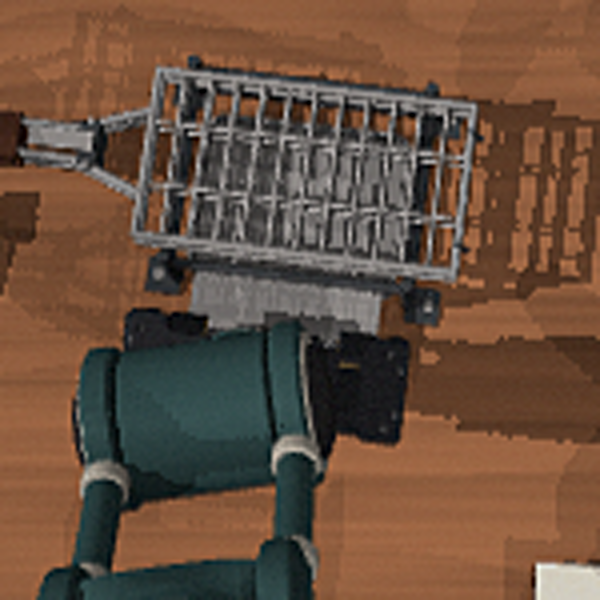

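```bash
python3 - <<'E'
from h import *
L=.0004
for x in np.arange(-.052,-.0329,.0015):
    manip.move_linear(sp(x,L,.013),rate=.03); s=manip.state(); f=s["contact_force"]; print(round(x,4),f.round(1),((s["tool_pos"][:2]-M0)@U).round(4))
    if f[0]<-6 or np.linalg.norm(f)>8: print("STOP");break
print((s["tool_pos"][:2]-M0)@np.c_[U,N],s["tool_pos"][2],s["clock"])
E
```

```text
-0.052 [ 0.6  0.5 -0.6] -0.0518
-0.0505 [-0.4  0.6  0.8] -0.0506
-0.049 [-0.7 -0.3 -0.2] -0.0489
-0.0475 [ 0.1 -0.4  0.5] -0.0473
-0.046 [-0.8 -0.3 -0.2] -0.0458
-0.0445 [-0.4  0.6 -0.9] -0.0443
-0.043 [-0.7 -0.6 -0.6] -0.0428
-0.0415 [-0.3  0.7 -0.3] -0.0413
-0.04 [-1.1  0.5 -0.8] -0.0398
-0.0385 [-1.4 -0.3 -0.1] -0.0383
-0.037 [-5.1  0.8  1.8] -0.0377
-0.0355 [-8.4  1.9  6.2] -0.0374
STOP
[-0.03735518  0.00035871] 0.012481549026778137 27.2667
```

```bash
python3 - <<'E'
from h import *
L=.0004
manip.move_linear(sp(-.09,L,.013),rate=.08)
manip.move_linear(sp(-.16,L,.10),rate=.2)
manip.move_pose(sp(-.185,0,.26),O(Y+np.pi/2,d(0)))
manip.dwell(.2)
s,c=shot("w6"); print(s["clock"],s["contact_force"].round(1))
c=dict(np.load("w6.npz"))
t=tray(c,(.5,.9,-.15,.2))*1000; f=t[(t[:,0]<-5)&(t[:,0]>-50)]; r=cv2.minAreaRect(f[np.abs(f[:,1])<69].astype(np.float32)); print(r,np.percentile(f[np.abs(f[:,1])<72],[.5,99.5],axis=0))
for lo,hi in((-60,-20),(20,60)):
    m=f[(f[:,1]>lo)&(f[:,1]<hi)]; print("outer edge s",lo,np.percentile(m[:,0],1))
c=cams.capture("top"); cv2.imwrite("pics/t6.png",cv2.resize(c["image"][110:260,210:360],None,fx=4,fy=4,interpolation=cv2.INTER_CUBIC));np.savez("t6.npz",**c)
c=cams.capture("scene"); cv2.imwrite("pics/s6.png",c["image"])
E
```

```text
29.7 [-0.1 -0.7 -0.9]
((-25.409643173217773, 1.95947265625), (8.215899467468262, 133.431884765625), 0.0890507847070694) [[-29.41570945 -64.26347343]
 [-21.45904615  68.19400084]]
outer edge s -60 -29.271066496899145
outer edge s 20 -29.33803375406209
```

View pics/w6.png

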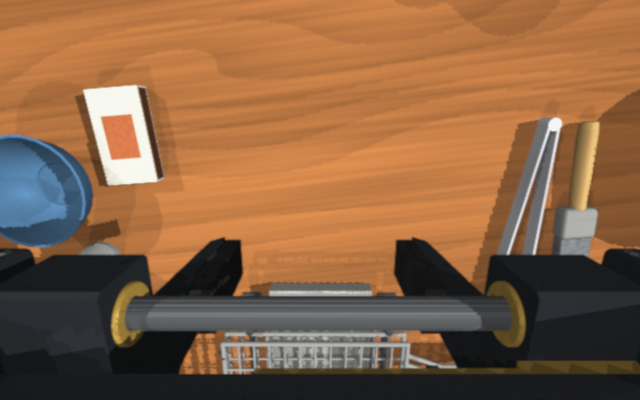

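View pics/t6.png

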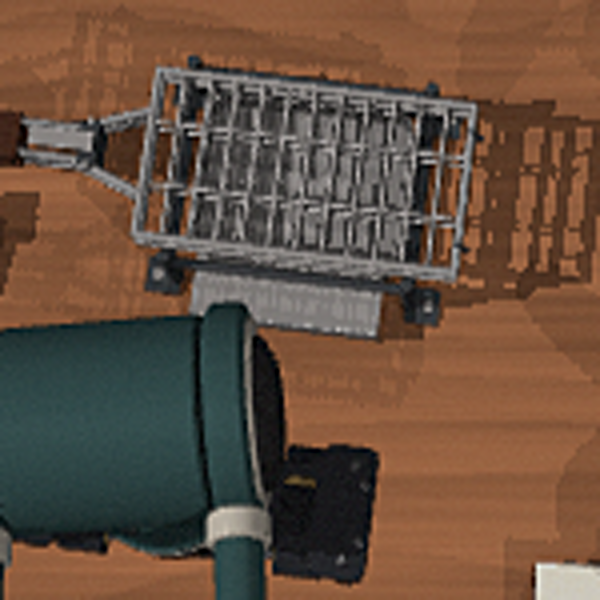

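View pics/s6.png

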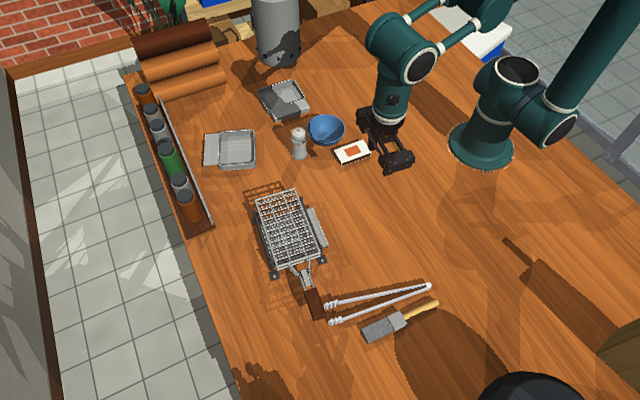

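```bash
python3 - <<'E'
from h import *
a=np.load("top0.npz")["z_map"];b=np.load("t6.npz")["z_map"]
P0=world(dict(np.load("top0.npz")));P1=world(dict(np.load("t6.npz")))
for n,(u0,u1,v0,v1) in dict(grid=(185,335,120,180),tongs=(165,212,150,262),brush=(150,176,170,256),bowl=(365,418,228,280),match=(340,368,248,294)).items():
    o=[]
    for P in(P0,P1):
        Q=P[v0:v1,u0:u1].reshape(-1,3);Q=Q[(Q[:,2]>.010)&(Q[:,2]<.12)];o.append(Q.mean(0).round(4))
    print(n,*o)
print(order.close_job(),manip.state()["clock"])
E
```

```text
grid [0.739  0.0873 0.067 ] [0.7381 0.0829 0.064 ]
tongs [0.6147 0.3273 0.0191] [0.6134 0.3292 0.019 ]
brush [0.5816 0.3746 0.018 ] [0.5822 0.3745 0.0181]
bowl [ 0.462  -0.2674  0.0326] [ 0.4621 -0.2674  0.0325]
match [ 0.4125 -0.16    0.0228] [ 0.4125 -0.16    0.0227]
the job is handed in; nothing more can be done
the job is handed in; nothing more can be done
```

The tray nearest the robot is under the grid against the rear crossbar, and the job is handed in. I pushed its side wall sideways into line with the stand, then pushed the flange face with the open fingertips until the far wall met the crossbar. It took about 30 s on the robot's clock.

- **Tray seated:** the push met firm resistance and I stopped at about 8 N. After the hand backed off, the flange's outer edge measured 29.3 mm before the stand's mouth, where 30 mm is expected, and it was square to within about 0.1°. The flange measured about 2 mm to the left of the stand's centreline, inside the 4 mm clearance. The crossbar contact itself could not be seen.
- **Force at the stop:** along with the 8 N push there was about 6 N upward on the fingers. I did not find out why.
- **Other items:** comparing top views from before and after, the bowl and matchbox match to 0.1 mm and the brush to under 1 mm. The tongs' average shifted by about 2 mm, which I take to be depth noise. The grid's shifted by about 4 mm, probably because the tray now shows through its wires; its outline sits at the same pixels in the top views taken during and after the push. I did not compare the grinder numerically, but it stands at the same spot in the scene view.
- **Hand:** it finished 0.26 m above the shelf, touching nothing.

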